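# Lid the specimen tub and hold it poised over the balance pan

## Task

Press the proud end of the specimen tub's lid down until the lid is seated level, then pick up the closed tub and carry it over the draught guard of the balance. Hold it about a centimetre above the weighing pan while the balance is zeroed: upright, centred, long sides parallel to the pan's, and finish motionless, still holding it there. Neither tub nor gripper may touch the balance, and leave the oil bottle, loupe and round steel block where they are.

Things in the scene. Friction and masses are not known exactly. Their poses are not given: they have to be found in the camera images.
- tub: White plastic tub 76 (x) x 50 (y) x 34 mm high, loose on the bench, about 0.14 kg with lid (varies). Origin: centre of its underside, z up. With the lid seated 39 mm high (a raised panel to 40). Take it from above across the 50 mm sides; the lid is 49 mm wide, so fingers pass it. Either end may point either way over the pan.
- tub_lid (a joint): Grey press-on lid, 76 x 49 x 5 mm, caught at the tub's -x end, where it pivots about the tub's y, 38 mm from the tub's centre, 34 mm above its underside. 0 = seated level on the rim (firm stop); grows as the +x end rises (0.1 rad = 7.6 mm proud). Starts at 0.08 to 0.14, limit 0.16. Stiff: about 5 N straight down at the proud end, 9 N at mid-lid; stays where left, no spring.
- lid_edge (a point): Point on the lid's top face, on its centre line, 6 mm in from the edge of the proud end: press here, straight down. z is the lid's upward normal. Seated, it lies 39 mm above the tub's underside, 32 mm from the tub's centre towards +x. A thumb tab 5 mm long, 18 mm wide sticks out beyond that edge.
- balance: Bench balance, fixed: white housing 150 x 150 mm, 45 mm high, lower display console on its -x side (to 117 mm from the origin). Origin on the bench under the pan's centre, z up, x from console to back. Round the pan stands a grey draught guard: four walls 3 mm thick, top 80 mm above the bench, 128 mm (x) by 136 mm (y) inside.
- pan (a point): Centre of the upper face of the flat rectangular steel weighing pan, 84 (x, the long side) x 58 mm (y), 53 mm above the bench and 27 mm below the top of the guard. Axes parallel to the balance's.
- oil_bottle: Small oil bottle, bystander, 42 mm across, 121 mm tall, upright on the bench between tub and balance. Origin at the centre of its underside.
- loupe: Black stand loupe, bystander, 37 mm across, 34 mm tall. Origin at the centre of its underside.
- ref_block: Round steel hardness block, bystander, 60 mm across, 16 mm high. Origin at the centre of its underside.
There are look-alikes about, which are no part of the job. Leave any red look-alike of the tub alone.

How it is judged:
By the outcome, as a careful person would: the job done as asked, in the order asked, and still so for the second after the job is handed in, while the arm keeps its last pose, push and grip.
It also fails if it takes over 42 s, if anything falls off the work surface, if the arm or the gripper's body presses on something with over 40 N, if the wrist force passes 120 N, or if a joint passes its speed limit or range.

## Robot

A 6-joint arm with a two-finger parallel gripper is mounted at the origin on a cart in front of the work surface, level with it; the furniture and walls round the work are solid. World frame = base frame: x ahead of the robot, y to its left, z up, the work surface at z = 0. Lengths are in m, angles in rad, forces in N, time in s.
With the tool pointing down it reaches from about 0.275 to 1 m from the base axis. Payload 8.4 kg.
Tool frame: the origin (TCP) lies on the centre line of the jaws, within the pads' length; the fingertips stand 17 mm ahead of it and the grasp point (between the pads) lies 2 mm behind it (bot.tcp_to_tips is the y of the fingertips in the tool frame, in m); y points along the fingers, z is the direction in which the jaws open and shut, and the axes are right-handed (so a half turn about y gives the same grasp; the last joint's range is limited). The gripper opens to 85 mm and grips with 20 to 120 N. Pads are 22 mm wide; open, the fingers measure 114 mm over their backs; the gripper's body (76 mm by 85 mm) begins 54 mm behind the grasp point. The pads swing forward as they close: fully open they stand 13 mm farther back than shut.
Start: joints at [1.335, 0.353, 1.633, -0, 1.155, -0.002], TCP at [0.145, 0.608, 0.248] pointing down, gripper open.
Joint ranges: [-2.63, 2.63], [-0.92, 2.1], [0.06, 2.66], [-1.3, 4.44], [0, 2.69], [-3.02, 3.02]. Speed limits (rad/s): [2.22, 2.22, 2.79, 3.14, 3.14, 3.14].

## Interface

Orientations are given as a unit quaternion [x, y, z, w].
In Python, from workcell import bot, hand, kinematics, get_obs, vision, hand_in gives the robot as it stands. The module is installed in compiled form; this text tells all that it offers. Calls block until the motion is done:
- bot.reach(position, orientation): joint-space move of the TCP to a pose.
- bot.servo_line(position, ori=None, velocity=0.15): straight line of the TCP; ori=None keeps the orientation; velocity is the mean speed in m/s.
- bot.goto_joints(angles): joint-space move.
- hand.move_gripper(opening, strength=None): finger opening in m; strength is the grip in N (None keeps the last); returns when the fingers have stopped.
- bot.dwell(seconds).
- kinematics.solve_ik(position, orientation): joint angles nearest the present ones, or None.
- get_obs(): the state.
- vision.read_camera(name): name is "scene" or "top" or "wrist"; returns a dict with "frame" (384x512x3 uint8, red, green, blue), "intrinsics" (3x3 intrinsics, pixels), "view" (4x4, takes a point from world to camera coordinates). Camera axes: x right, y down, z forward; pixel columns grow to the right and rows downward; lengths in m; the calibration is good to about 2 mm. A picture is of the moment at which its call begins. There is no depth.
A pose or a line that the arm cannot do raises bot.IKError and nothing moves.
- hand_in(): hands the job in, once; it reports no verdict.
The state is a dict: "time_s": time; "joint_pos": joint angles; "joint_vel": joint speeds; "joint_efforts": joint torques, N m; "position": TCP position; "orientation": TCP orientation; "wrist_force": force on the tool from outside, world axes, zero at the start; "ft_torque": the same for the moment, N m; "gripper_width": finger opening in m.
Only numpy, scipy, OpenCV 4.12 (cv2) and the standard library are available. Lean on these libraries where they do the work, as an engineer would, in place of code of your own. Each camera call takes 0.05 s, during which the arm holds its last target.

## Working session

There is one attempt and no reset: what is moved stays moved. The work goes in short steps, each a Python script; the robot and the scene stay as the last script left them, time stands still between calls to the robot, and variables do not carry over. Pictures are saved under pics/ and viewed, and the job is handed in when it is done.

```bash
mkdir -p pics; python3 - <<'E'
from workcell import bot, hand, kinematics, get_obs, vision, hand_in
import cv2,numpy as np
o=get_obs();print(o)
for n in("scene","top","wrist"):
    d=vision.read_camera(n);cv2.imwrite(f"pics/{n}0.png",d["frame"][:,:,::-1]);np.savez(f"pics/{n}0.npz",**d)
    V=d["view"];print(n,d["intrinsics"].tolist(),(-V[:3,:3].T@V[:3,3]).round(3),V[:3,:3].round(3).tolist())
print(bot.tcp_to_tips)
E
```

```text
{'time_s': 0.0, 'joint_pos': array([ 1.33462346e+00,  3.53643678e-01,  1.63414809e+00,  1.96149880e-05,
        1.15519129e+00, -2.41746506e-03]), 'joint_vel': array([ 0.00236034, -0.00117519,  0.0007774 ,  0.00047243, -0.00033737,
        0.00014377]), 'joint_efforts': array([-3.02638633e-03, -6.05241895e+01, -3.42057252e+01, -2.23430202e-04,
        9.31601564e-03,  2.38924656e-05]), 'position': array([0.14466812, 0.60755605, 0.24755848]), 'orientation': array([ 0.70276944, -0.08252455,  0.08239495, -0.70179476]), 'wrist_force': array([-0.33483212,  0.10901781, -0.45306126]), 'ft_torque': array([-0.01029173,  0.01365471, -0.0443485 ]), 'gripper_width': 0.08529760863114547}
scene [[372.7555248302963, 0.0, 258.0810827014712], [0.0, 372.7555248302963, 188.71972822718288], [0.0, 0.0, 1.0]] [0.089 0.119 0.691] [[-0.592, -0.806, 0.003], [-0.598, 0.436, -0.673], [0.541, -0.4, -0.74]]
top [[372.3896673139661, 0.0, 260.1724340936018], [0.0, 372.3896673139661, 193.47775015071602], [0.0, 0.0, 1.0]] [ 0.392 -0.218  1.088] [[0.023, -0.999, 0.024], [-0.99, -0.026, -0.136], [0.137, -0.02, -0.99]]
wrist [[268.7198682790894, 0.0, 255.4766139993982], [0.0, 268.7198682790894, 190.23088953383967], [0.0, 0.0, 1.0]] [0.078 0.624 0.373] [[0.231, 0.973, -0.001], [0.936, -0.222, 0.273], [0.266, -0.064, -0.962]]
0.017
```

View pics/scene0.png

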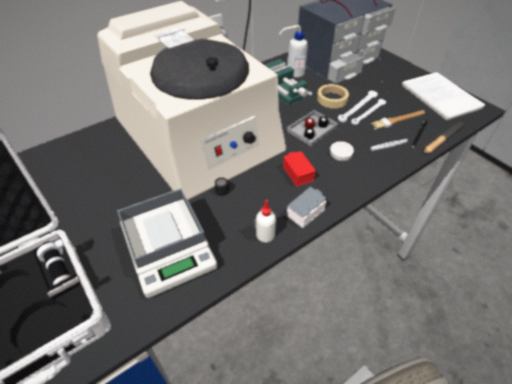

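View pics/top0.png

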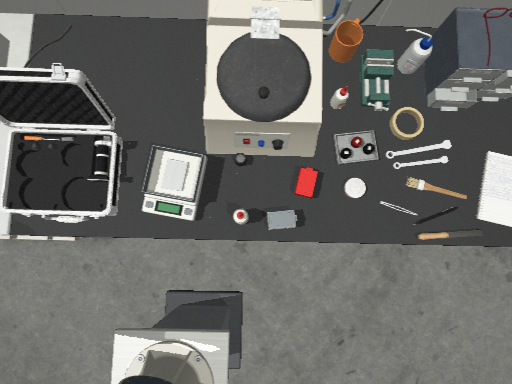

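View pics/wrist0.png

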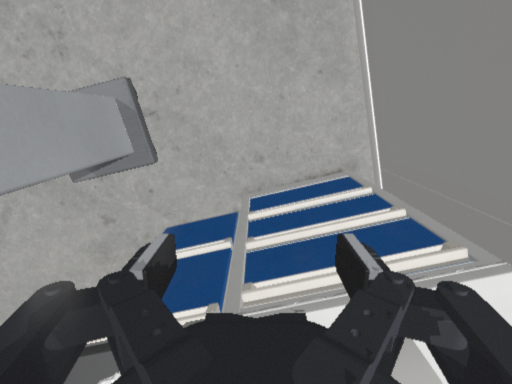

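The scene and top views show the grey-lidded tub at top-px (282,219), with the red look-alike at (307,182). The balance is at (175,182), the bottle at (240,216), the loupe at (240,158) and the steel block probably at (355,187). I'll enlarge these.

```bash
python3 - <<'E'
import cv2
t=cv2.imread("pics/top0.png");s=cv2.imread("pics/scene0.png")
a=t[135:245,130:330];cv2.imwrite("pics/t1.png",cv2.resize(a,None,fx=4,fy=4,interpolation=cv2.INTER_CUBIC))
a=s[140:250,240:370];cv2.imwrite("pics/s1.png",cv2.resize(a,None,fx=5,fy=5,interpolation=cv2.INTER_CUBIC))
a=s[180:300,110:225];cv2.imwrite("pics/s2.png",cv2.resize(a,None,fx=5,fy=5,interpolation=cv2.INTER_CUBIC))
E
```

```text
(no output)
```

View pics/t1.png

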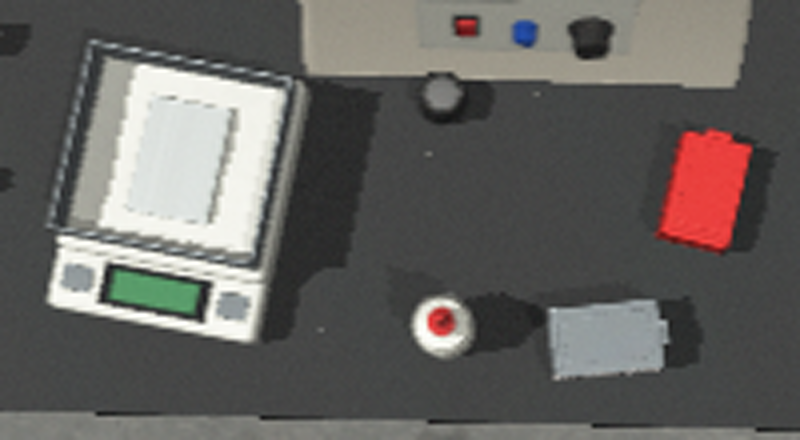

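View pics/s1.png

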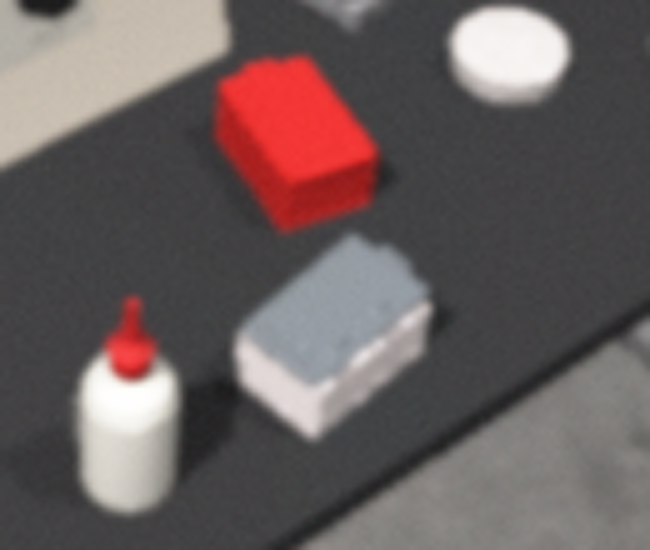

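View pics/s2.png

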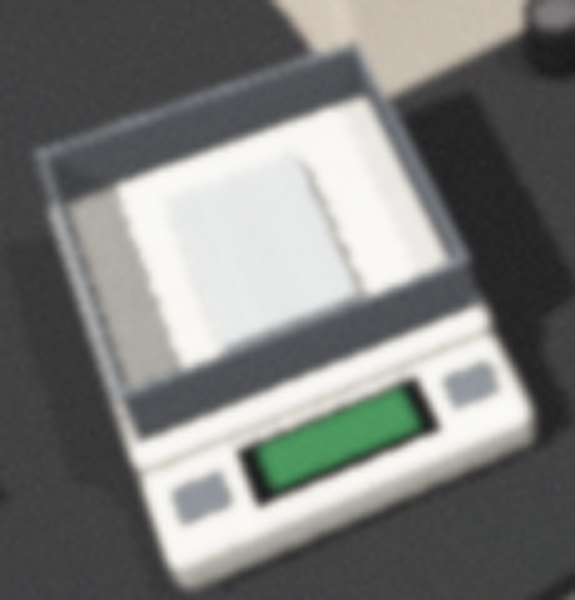

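```bash
cat > fit.py <<'E'
import numpy as np
from scipy.optimize import least_squares
C={n:dict(np.load(f"pics/{n}0.npz")) for n in("scene","top")}
def proj(n,P,C=C):
    V=C[n]["view"];K=C[n]["intrinsics"];p=np.atleast_2d(P)@V[:3,:3].T+V[:3,3];q=p@K.T;return q[:,:2]/q[:,2:]
def T(px,n):
    px=np.array(px,float)
    if n=="top":return (px+.5)/4-.5+[130,135]
    return px
def S1(p):return (np.array(p,float)+.5)/5-.5+[240,140]
def S2(p):return (np.array(p,float)+.5)/5-.5+[110,180]
def W(l,q):
    x,y,a=q[:3];c,s=np.cos(a),np.sin(a);l=np.atleast_2d(l).astype(float);return np.c_[x+c*l[:,0]-s*l[:,1],y+s*l[:,0]+c*l[:,1],l[:,2]]
def lidpt(x,y,h,ang): # x rel. centre; hinge at -.038,.034
    dx=x+.038;return [-.038+dx*np.cos(ang)-h*np.sin(ang),y,.034+dx*np.sin(ang)+h*np.cos(ang)]
def ray(n,px,z,C=C):
    V=C[n]["view"];K=C[n]["intrinsics"];R=V[:3,:3];c=-R.T@V[:3,3];d=R.T@np.linalg.solve(K,[*px,1]);return c+d*(z-c[2])/d[2]
E
python3 - <<'E'
from fit import *
tl=T([(549,309),(657,300),(662,370),(556,379)],"top")
sl=S1([(240,338),(352,235),(430,297),(318,385)])
sb=S1([(240,378),(427,355),(315,440)])
def pr(q):
    L=[lidpt(x,y,.005,q[3]) for x,y in[(-.038,.0245),(.038,.0245),(.038,-.0245),(-.038,-.0245)]]
    B=W([(-.038,.025,0),(.038,-.025,0),(-.038,-.025,0)],q)
    return np.r_[proj("top",W(L,q)),proj("scene",W(L,q)),proj("scene",B)]
ob=np.r_[tl,sl,sb]
f=least_squares(lambda q:(pr(q)-ob).ravel(),[.3,-.3,-1.6,.1],loss="soft_l1")
print("tub",f.x.round(4));print((pr(f.x)-ob).round(2).tolist())
g=np.r_[T([(92,40),(303,80),(255,267),(50,228)],"top"),S2([(38,152),(357,43),(470,262),(125,397)])]
pt=T([(153,95),(238,108),(212,223),(128,212)],"top");ps=S2([(165,195),(300,155),(360,290)])
def pb(q):
    G=W([(.067,.071,.08),(.067,-.071,.08),(-.067,-.071,.08),(-.067,.071,.08)],q)
    P=W([(.042,.029,.053),(.042,-.029,.053),(-.042,-.029,.053),(-.042,.029,.053)],q)
    return np.r_[proj("top",G),proj("scene",G),proj("top",P),proj("scene",P[:3])]
ob2=np.r_[g,pt,ps]
f=least_squares(lambda q:(pb(q)-ob2).ravel(),[.35,0,0],loss="soft_l1")
print("bal",f.x.round(4));print((pb(f.x)-ob2).round(2).tolist())
print(ray("top",T((441,322),"top"),.115),ray("top",T((441,95),"top"),.034),ray("top",(355,187),.016))
E
```

```text
tub [ 0.4655 -0.3002 -1.4612  0.0562]
[[-0.18, -0.14], [-0.36, -0.29], [0.11, -0.45], [-0.38, -0.31], [0.43, -2.32], [0.64, 0.45], [0.96, -0.34], [0.7, 0.85], [-0.67, 0.11], [-0.69, -0.04], [-0.06, 0.41]]
bal [ 0.5834  0.0029 -0.1586]
[[-0.31, -0.25], [-2.57, -0.9], [-0.54, -0.31], [-0.7, -0.09], [0.8, 0.04], [1.28, -0.77], [1.07, -0.72], [-0.12, 0.2], [-0.4, -0.29], [-1.48, 0.19], [-1.22, 0.34], [-0.61, -0.68], [1.17, 0.5], [0.12, -1.02], [0.94, 0.13]]
[ 0.46825258 -0.18648491  0.115     ] [ 0.63887932 -0.17883954  0.034     ] [ 0.56693586 -0.51787008  0.016     ]
```

```bash
cat >> fit.py <<'E'
from scipy.spatial.transform import Rotation as Rot
def ori(a,s):
    z=s*np.array([-np.sin(a),np.cos(a),0]);y=np.array([0,0,-1.]);return Rot.from_matrix(np.c_[np.cross(y,z),y,z]).as_quat()
E
python3 - <<'E'
from fit import *
from workcell import *
from workcell import kinematics,get_obs
o=get_obs();R=Rot.from_quat(o["orientation"]).as_matrix();print(R.round(2).tolist())
print("cam off tool",R.T@(np.array([.078,.624,.373])-o["position"]))
for s in(1,-1):
    for k,(p,a) in dict(tub=((.4655,-.3002,.02),-1.461),tubup=((.4655,-.3002,.2),-1.461),bal=((.5834,.0029,.085),-.159)).items():
        q=ori(a,s);print(s,k,"toolx",Rot.from_quat(q).as_matrix()[:,0].round(2),kinematics.solve_ik(p,q))
print([ray("scene",p,.0).round(3).tolist() for p in[(193,190)]],ray("top",(205,150),.0),ray("top",(205,150),.2))
E
```

```text
[[0.97, -0.0, 0.23], [-0.23, -0.0, 0.97], [0.0, -1.0, -0.0]]
cam off tool [-0.06869142 -0.1252546   0.0003142 ]
1 tub toolx [ 0.11 -0.99  0.  ] [-5.75488234e-01  5.60788744e-01  1.93270678e+00 -4.44089210e-16
  6.48097132e-01 -6.85284561e-01]
1 tubup toolx [ 0.11 -0.99  0.  ] [-5.75488234e-01  2.96170651e-01  1.83342903e+00 -4.44089210e-16
  1.01199298e+00 -6.85284561e-01]
1 bal toolx [ 0.99 -0.16  0.  ] [ 2.39971374e-03  4.90018172e-01  1.84586210e+00 -4.44089210e-16
  8.05712378e-01 -1.40939661e+00]
-1 tub toolx [-0.11  0.99  0.  ] [-5.75488234e-01  5.60788744e-01  1.93270678e+00 -4.44089210e-16
  6.48097132e-01  2.45630809e+00]
-1 tubup toolx [-0.11  0.99  0.  ] [-5.75488234e-01  2.96170651e-01  1.83342903e+00 -4.44089210e-16
  1.01199298e+00  2.45630809e+00]
-1 bal toolx [-0.99  0.16  0.  ] [ 2.39971374e-03  4.90018172e-01  1.84586210e+00 -4.44089210e-16
  8.05712378e-01  1.73219604e+00]
[[0.687, -0.121, 0.0]] [ 0.66943982 -0.07272923  0.        ] [ 0.61848395 -0.09946647  0.2       ]
```

```bash
python3 - <<'E'
from fit import *
from workcell import bot,hand,kinematics,get_obs,vision
import cv2
bot.reach([.33,.30,.36],ori(.4,-1))
print(get_obs()["time_s"])
bot.reach([.4655,-.320,.21],ori(-1.461,-1))
bot.dwell(.2)
d=vision.read_camera("wrist");np.savez("pics/w1.npz",**d);cv2.imwrite("pics/w1.png",cv2.resize(d["frame"][:,:,::-1],(768,576),interpolation=cv2.INTER_CUBIC))
o=get_obs();print(o["time_s"],o["position"],o["wrist_force"],o["joint_pos"])
E
```

```text
1.8167
4.3917 [ 0.4657695  -0.31956439  0.21016562] [0.60192803 0.35789816 0.23708022] [-6.03996510e-01  3.00552245e-01  1.80127471e+00  1.00363169e-05
  1.03955846e+00  2.42681961e+00]
```

View pics/w1.png

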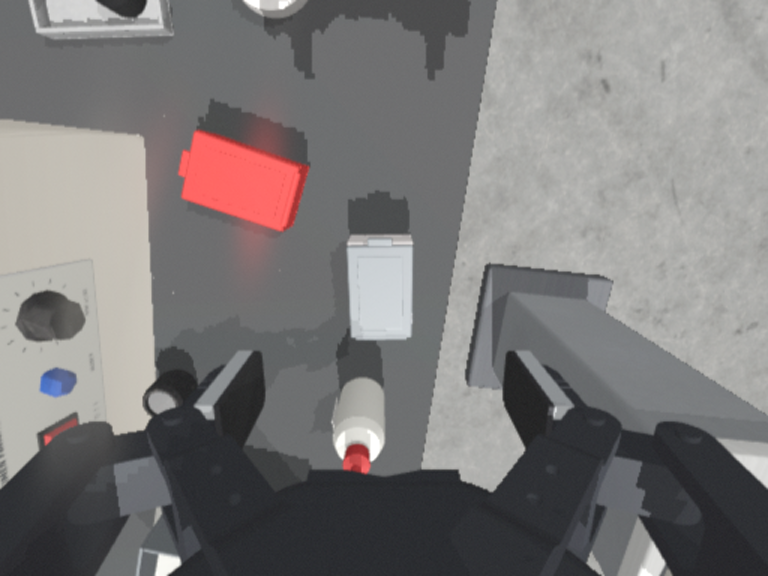

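The wrist view shows the tub at about px (380,287), in 1.5x pixels. Its tab and the open gap at the top edge are near (380,242), and the bottle is behind it. I'll enlarge the tub.

```bash
python3 - <<'E'
import cv2,numpy as np
f=np.load("pics/w1.npz")["frame"][:,:,::-1]
cv2.imwrite("pics/w1c.png",cv2.resize(f[150:232,222:286],None,fx=7,fy=7,interpolation=cv2.INTER_CUBIC))
E
```

```text
(no output)
```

View pics/w1c.png

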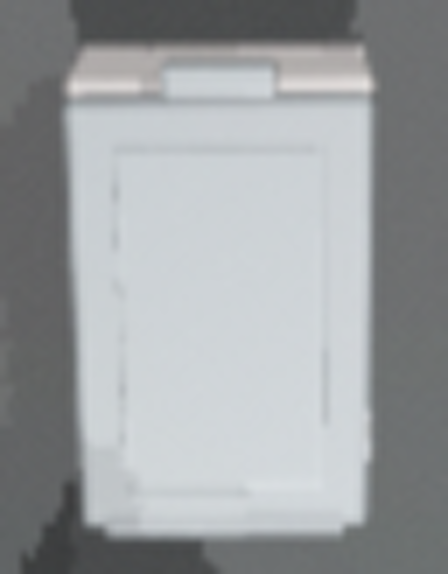

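```bash
python3 - <<'E'
from fit import *
C["wrist"]=dict(np.load("pics/w1.npz"))
w=lambda p:(np.array(p,float)+.5)/7-.5+[222,150]
ob=w([(68,105),(374,100),(366,523),(86,525),(82,45),(363,43),(66,93),(377,88)])
def pr(q):
    L=[lidpt(x,y,.005,q[3]) for x,y in[(.038,.0245),(.038,-.0245),(-.038,-.0245),(-.038,.0245)]]
    return np.r_[proj("wrist",W(L,q)),proj("wrist",W([(.038,.025,0),(.038,-.025,0),(.038,.025,.034),(.038,-.025,.034)],q))]
f=least_squares(lambda q:(pr(q)-ob).ravel(),[.465,-.3,-1.46,.08],loss="soft_l1")
print(f.x.round(4));print((pr(f.x)-ob).round(2).tolist())
for a in(.05,.08,.11,.14):
    g=least_squares(lambda q:(pr([*q,a])-ob).ravel(),[.465,-.3,-1.46]);print(a,g.x.round(4),g.cost)
# panel extents
for p in[(113,150),(323,150),(325,490),(123,490)]:
    P=ray("wrist",w(p),.042,C);d=P[:2]-f.x[:2];c,s=np.cos(f.x[2]),np.sin(f.x[2]);print("panel",(c*d[0]+s*d[1]).round(4),(-s*d[0]+c*d[1]).round(4))
E
```

```text
[ 0.4667 -0.2991 -1.4498  0.1071]
[[-0.72, -0.37], [0.61, -0.09], [0.58, 0.84], [-0.45, 0.94], [0.19, 0.67], [-0.13, 0.56], [0.12, -1.58], [-0.21, -1.3]]
0.05 [ 0.4666 -0.2986 -1.4495] 4.728849264846385
0.08 [ 0.4666 -0.2988 -1.4496] 4.1335804650308425
0.11 [ 0.4667 -0.299  -1.4497] 4.0964466769611505
0.14 [ 0.4667 -0.2993 -1.4497] 4.80584985917368
panel 0.0284 0.0173
panel 0.028 -0.0162
panel -0.0301 -0.0167
panel -0.0298 0.0172
```

```bash
python3 - <<'E'
from fit import *
from workcell import bot,hand,kinematics,get_obs,vision
q=[.4666,-.2992,-1.451];O=ori(q[2],-1)
hand.move_gripper(0.0,30)
p=W([(.029,0,0)],q)[0]
bot.reach([p[0],p[1],.085],O)
o=get_obs();print(o["time_s"],o["position"],o["gripper_width"],o["wrist_force"]);f0=o["wrist_force"][2]
z=.066
bot.servo_line([p[0],p[1],z],velocity=.06)
while z>.0525:
    o=get_obs();f=o["wrist_force"][2]-f0
    print(round(o["time_s"],2),round(z,4),o["position"][2].round(4),f.round(2))
    if f>16:break
    z-=.001 if f<9 else .0005
    bot.servo_line([p[0],p[1],z],velocity=.02)
E
```

```text
5.725 [ 0.47034634 -0.32818088  0.08545421] 7.31191996519658e-06 [-1.13435507 -0.82189525  1.26932502]
6.19 0.066 0.066 -1.53
6.44 0.065 0.0652 -0.85
6.69 0.064 0.064 -1.18
6.94 0.063 0.0631 -0.04
7.19 0.062 0.0622 0.53
7.44 0.061 0.0611 2.64
7.69 0.06 0.0601 3.02
7.94 0.059 0.059 2.63
8.19 0.058 0.058 3.26
8.44 0.057 0.057 2.98
8.69 0.056 0.056 2.43
8.94 0.055 0.0554 6.95
9.19 0.054 0.0549 13.25
9.44 0.0535 0.0548 17.43
```

```bash
python3 - <<'E'
from fit import *
from workcell import bot,hand,kinematics,get_obs,vision
import cv2
q=[.4666,-.2992,-1.451];O=ori(q[2],-1)
p=get_obs()["position"]
bot.servo_line([p[0],p[1],.10],velocity=.15)
hand.move_gripper(0.085)
bot.reach([.4666,-.305,.17],O)
bot.dwell(.15)
d=vision.read_camera("wrist");np.savez("pics/w2.npz",**d);f=d["frame"][:,:,::-1];cv2.imwrite("pics/w2.png",cv2.resize(f[120:290,150:360],None,fx=3.5,fy=3.5,interpolation=cv2.INTER_CUBIC))
o=get_obs();print(o["time_s"],o["position"])
E
```

```text
11.2833 [ 0.46596012 -0.30476668  0.168797  ]
```

View pics/w2.png

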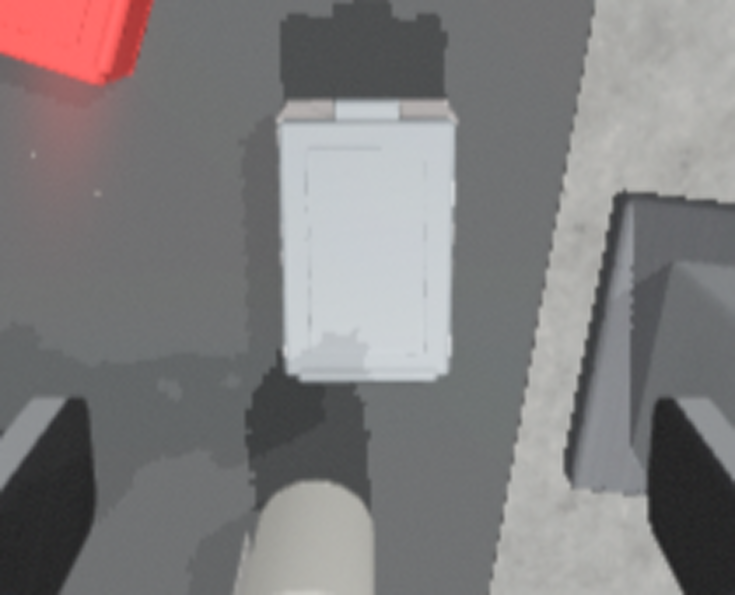

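The lid's end edge now meets the rim at px (282-455,121) and the gap is gone. I'll refit the pose and angle to confirm.

```bash
python3 - <<'E'
from fit import *
import cv2
C["wrist"]=dict(np.load("pics/w2.npz"))
w=lambda p:(np.array(p,float)+.5)/3.5-.5+[150,120]
ob=w([(281,122),(456,120),(450,374),(287,375),(285,101),(447,99)])
def pr(q):
    L=[lidpt(x,y,.005,q[3]) for x,y in[(.038,.0245),(.038,-.0245),(-.038,-.0245),(-.038,.0245)]]
    return np.r_[proj("wrist",W(L,q)),proj("wrist",W([(.038,.025,0),(.038,-.025,0)],q))]
f=least_squares(lambda q:(pr(q)-ob).ravel(),[.465,-.3,-1.46,.0])
print(f.x.round(4),f.cost);print((pr(f.x)-ob).round(2).tolist())
for a in(0,.03,.06):
    g=least_squares(lambda q:(pr([*q,a])-ob).ravel(),[.465,-.3,-1.46]);print(a,g.x.round(4),g.cost)
fr=C["wrist"]["frame"][:,:,::-1];cv2.imwrite("pics/w2c.png",cv2.resize(fr[140:165,225:285],None,fx=12,fy=12,interpolation=cv2.INTER_CUBIC))
E
```

```text
[ 0.4667 -0.2996 -1.4451  0.0209] 1.8969534368894072
[[-1.28, -0.59], [0.46, -0.33], [0.58, 0.52], [-0.39, 0.53], [0.62, -0.09], [0.11, 0.2]]
0 [ 0.4667 -0.2995 -1.445 ] 1.9680539432021844
0.03 [ 0.4667 -0.2997 -1.4451] 1.9123524195550223
0.06 [ 0.4667 -0.3    -1.4451] 2.2227702259560704
```

View pics/w2c.png

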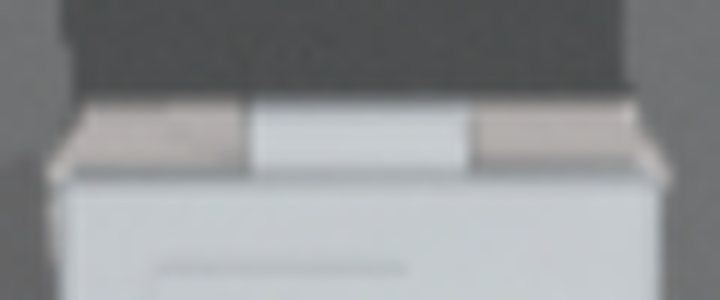

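```bash
python3 - <<'E'
from fit import *
from workcell import bot,hand,kinematics,get_obs,vision
import cv2
q=[.4667,-.2995,-1.447];O=ori(q[2],-1)
bot.reach([q[0],q[1],.10],O)
bot.servo_line([q[0],q[1],.021],velocity=.1)
hand.move_gripper(0.03,45)
o=get_obs();print(o["time_s"],o["position"],o["gripper_width"],o["wrist_force"])
bot.servo_line([q[0],q[1],.20],velocity=.15)
o=get_obs();print(o["time_s"],o["position"],o["gripper_width"],o["wrist_force"])
bot.reach([.45,-.15,.25],ori(-.8,-1))
bot.reach([.49,.0,.26],ori(-.159,-1))
bot.dwell(.3)
for n in("wrist","scene","top"):
    d=vision.read_camera(n);np.savez(f"pics/{n}3.npz",**d);cv2.imwrite(f"pics/{n}3.png",cv2.resize(d["frame"][:,:,::-1],(768,576),interpolation=cv2.INTER_CUBIC))
o=get_obs();print(o["time_s"],o["position"],o["gripper_width"],o["wrist_force"])
E
```

```text
13.0333 [ 0.46708674 -0.29972935  0.02168208] 0.04909398796231128 [-1.19339284  0.39511122  6.40239779]
14.375 [ 0.46618873 -0.2991742   0.19907166] 0.04948690815039295 [ 0.55969437 -0.20778384 -2.14174478]
16.1667 [ 4.89982662e-01 -4.62186947e-04  2.60028118e-01] 0.04922693203858527 [ 0.15286275 -0.16893987 -1.55674758]
```

View pics/wrist3.png

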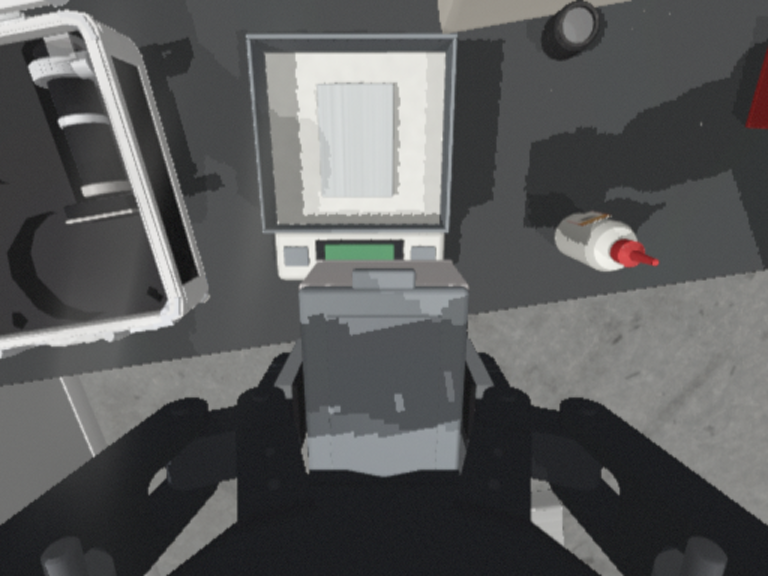

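View pics/scene3.png

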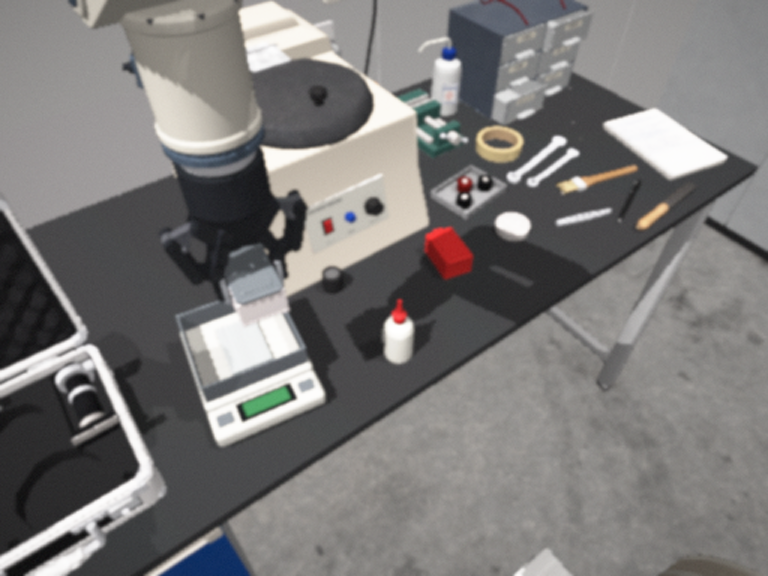

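The wrist view shows the tub gripped at about px (383,380), with the pan at (358,140) and the guard's top outline from (247,35) to (450,232). The bottle still stands. Next I'll enlarge both crops.

```bash
python3 - <<'E'
import cv2,numpy as np
f=np.load("pics/wrist3.npz")["frame"][:,:,::-1]
cv2.imwrite("pics/w3a.png",cv2.resize(f[15:165,155:315],None,fx=4,fy=4,interpolation=cv2.INTER_CUBIC))
cv2.imwrite("pics/w3b.png",cv2.resize(f[165:325,185:325],None,fx=3.7,fy=3.7,interpolation=cv2.INTER_CUBIC))
E
```

```text
(no output)
```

View pics/w3a.png

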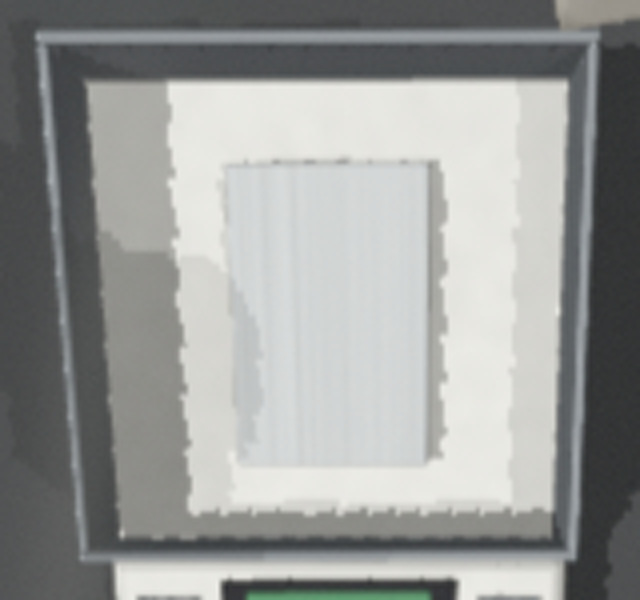

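View pics/w3b.png

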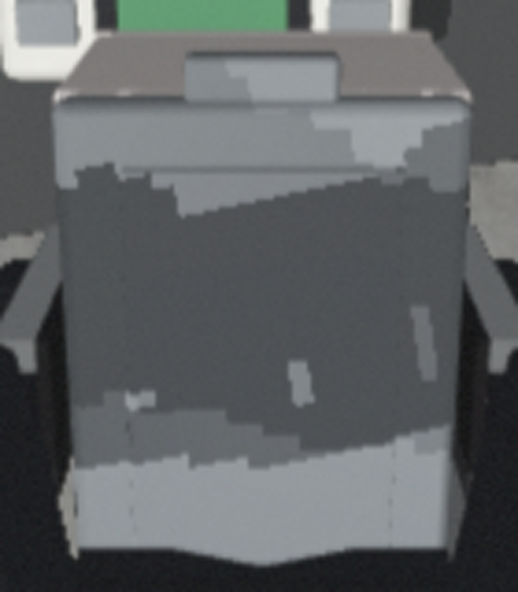

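```bash
python3 - <<'E'
from fit import *
C["wrist"]=dict(np.load("pics/wrist3.npz"))
wa=lambda p:(np.array(p,float)+.5)/4-.5+[155,15]
wb=lambda p:(np.array(p,float)+.5)/3.7-.5+[185,165]
ob=np.r_[wa([(38,33),(600,33),(575,560),(82,560)]),wa([(224,163),(430,161),(428,464),(238,465)])]
def pb(q):
    return proj("wrist",W([(.067,.071,.08),(.067,-.071,.08),(-.067,-.071,.08),(-.067,.071,.08),(.042,.029,.053),(.042,-.029,.053),(-.042,-.029,.053),(-.042,.029,.053)],q))
f=least_squares(lambda q:(pb(q)-ob).ravel(),[.583,0,-.16],loss="soft_l1");print("bal",f.x.round(4),(pb(f.x)-ob).round(2).tolist())
g=least_squares(lambda q:(pb(q)-ob)[4:].ravel(),[.583,0,-.16]);print("pan only",g.x.round(4))
ot=wb([(52,103),(470,103),(100,32),(430,32)]);oe=wb([(77,548),(447,548)])
def tub(q,l):
    x,y,a,z,p,r=q;R=Rot.from_euler("ZYX",[a,p,r]).as_matrix();return np.array(l)@R.T+[x,y,z]
def res(q5):
    q=q5
    e=proj("wrist",tub(q,[(.038,.0245,.039),(.038,-.0245,.039),(.038,.025,0),(.038,-.025,0)]))-ot
    L=proj("wrist",tub(q,[(.038,.0245,.039),(-.038,.0245,.039),(.038,-.0245,.039),(-.038,-.0245,.039)]))
    o=[]
    for i in(0,1):
        a,b=L[2*i],L[2*i+1];t=(oe[i][1]-a[1])/(b[1]-a[1]);o.append(a[0]+t*(b[0]-a[0])-oe[i][0])
    return np.r_[e.ravel(),o]
h=least_squares(res,[.49,0,-.16,.239,0,0]);print("tub x y yaw z pitch roll",h.x.round(4),res(h.x).round(2))
# constrained: level, z known
h=least_squares(lambda q:res([q[0],q[1],q[2],.239,0,0]),[.49,0,-.16]);print("level",h.x.round(4),res([*h.x[:3],.239,0,0]).round(2))
E
```

```text
bal [ 0.5838  0.0056 -0.1603] [[-0.67, -0.77], [0.28, -0.87], [0.67, 0.53], [-0.57, 0.6], [0.12, -0.29], [0.13, 0.18], [0.19, 0.66], [-0.17, 0.43]]
pan only [ 0.5841  0.0057 -0.1569]
tub x y yaw z pitch roll [ 0.4895 -0.0012 -0.1584  0.2361  0.0035 -0.015 ] [-0.58 -0.13  0.52  0.08  0.65  0.01 -0.7   0.07  0.23 -0.11]
level [ 0.4904 -0.0009 -0.1619] [-1.66  0.31  2.58  0.43 -0.9  -0.34 -0.42 -0.25 -1.08  1.16]
```

```bash
python3 - <<'E'
from fit import *
from workcell import bot,hand,kinematics,get_obs,vision
import cv2
O=ori(-.159,-1)
bot.reach([.584,.005,.19],O)
bot.servo_line([.584,.005,.086],ori=O,velocity=.08)
bot.dwell(.4)
for n in("wrist","scene","top"):
    d=vision.read_camera(n);np.savez(f"pics/{n}4.npz",**d)
    f=d["frame"][:,:,::-1]
    c={"wrist":f[60:384,96:416],"scene":f[160:310,90:250],"top":f[130:230,120:240]}[n];k=min(768/c.shape[1],576/c.shape[0])
    cv2.imwrite(f"pics/{n}4.png",cv2.resize(c,None,fx=k,fy=k,interpolation=cv2.INTER_CUBIC));print(n,k)
o=get_obs();print(o["time_s"],o["position"],o["orientation"],O,o["gripper_width"],o["wrist_force"])
E
```

```text
wrist 1.7777777777777777
scene 3.84
top 5.76
18.7083 [0.58400101 0.00498304 0.08600951] [-0.05615934 -0.70486373  0.70488408  0.05613983] [ 0.05615579  0.70487341 -0.70487341 -0.05615579] 0.04908321510820468 [-0.36354647 -0.24049796 -1.21581822]
```

View pics/wrist4.png

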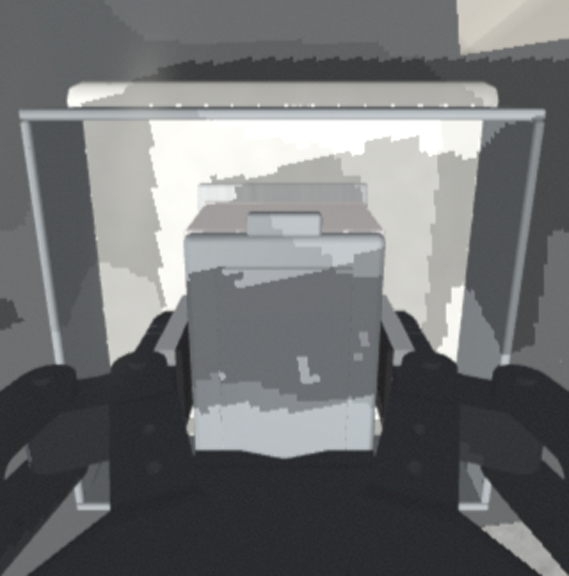

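View pics/scene4.png

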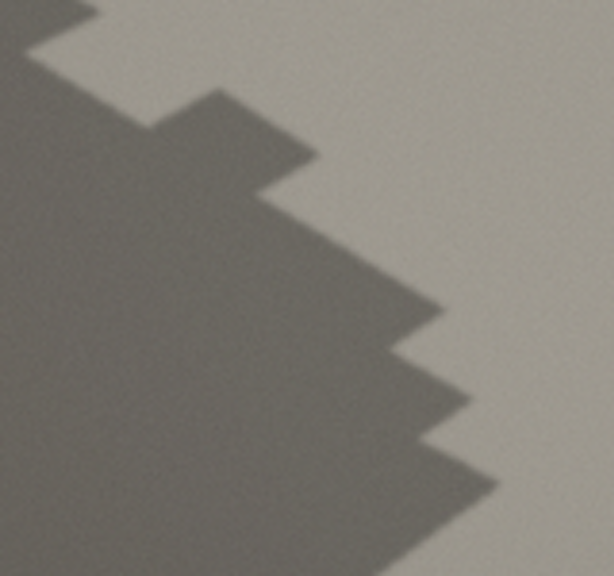

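View pics/top4.png

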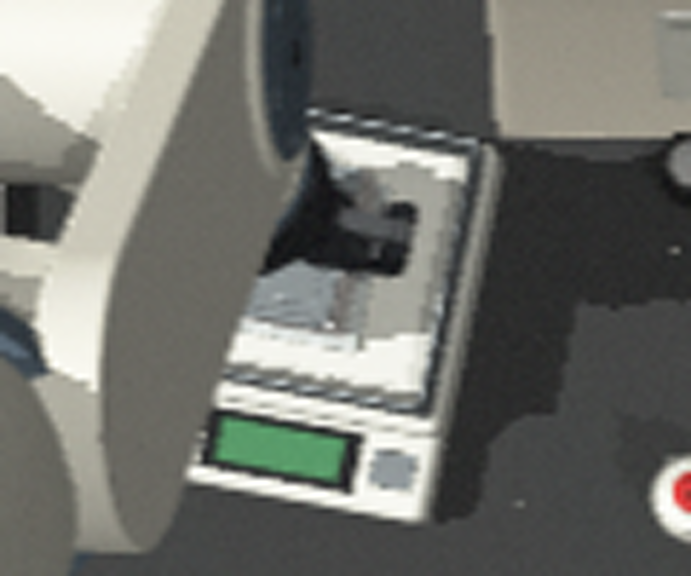

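The scene camera is blocked by the arm. In the wrist view the tub is symmetric within the pan's back edge, px (199-367,184), and the guard. I'll enlarge it to quantify.

```bash
python3 - <<'E'
import cv2,numpy as np
f=np.load("pics/wrist4.npz")["frame"][:,:,::-1]
cv2.imwrite("pics/w4a.png",cv2.resize(f[155:215,190:320],None,fx=6,fy=6,interpolation=cv2.INTER_CUBIC))
cv2.imwrite("pics/w4b.png",cv2.resize(f[95:355,100:410],None,fx=2.2,fy=2.2,interpolation=cv2.INTER_CUBIC))
E
```

```text
(no output)
```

View pics/w4a.png

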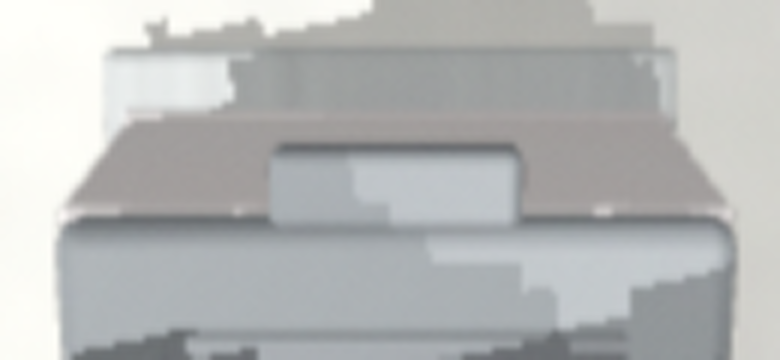

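View pics/w4b.png

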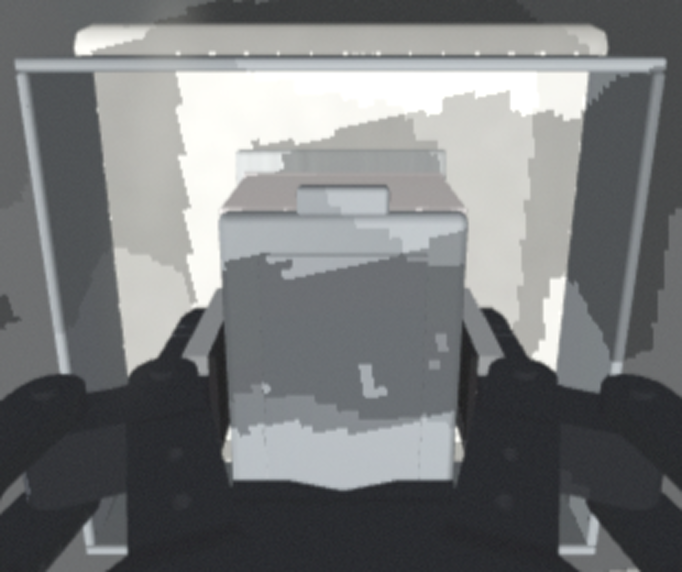

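```bash
python3 - <<'E'
from fit import *
C["wrist"]=dict(np.load("pics/wrist4.npz"))
wa=lambda p:(np.array(p,float)+.5)/6-.5+[190,155]
wb=lambda p:(np.array(p,float)+.5)/2.2-.5+[100,95]
ob=np.r_[wb([(15,60),(666,60),(598,554),(84,554)]),wa([(104,49),(677,49)])]
def pb(q):return proj("wrist",W([(.067,.071,.08),(.067,-.071,.08),(-.067,-.071,.08),(-.067,.071,.08),(.042,.029,.053),(.042,-.029,.053)],q))
f=least_squares(lambda q:(pb(q)-ob).ravel(),[.583,0,-.16],loss="soft_l1");print("bal",f.x.round(4),(pb(f.x)-ob).round(2).tolist())
ot=np.r_[wa([(58,222),(736,222),(128,116),(668,116)])]
def tb(q):
    a=W([(.038,.0245,.039),(.038,-.0245,.039),(.038,.025,0),(.038,-.025,0)],q);a[:,2]+=q[3];return proj("wrist",a)
h=least_squares(lambda q:(tb(q)-ot).ravel(),[.583,0,-.16,.063]);print("tub",h.x.round(4),(tb(h.x)-ot).round(2).tolist())
for z in(.061,.063,.065):
    h=least_squares(lambda q:(tb([*q,z])-ot).ravel(),[.583,0,-.16]);print(z,h.x.round(4),h.cost)
E
```

```text
bal [ 0.5839  0.0057 -0.1587] [[-1.25, -0.63], [1.21, -0.66], [-0.93, 0.54], [0.91, 0.52], [-0.72, 0.5], [0.76, 0.49]]
tub [ 0.5838  0.005  -0.1587  0.062 ] [[-0.32, 0.68], [0.53, 0.69], [1.0, -0.91], [-1.27, -0.91]]
0.061 [ 0.5836  0.0051 -0.1587] 3.1440764249518094
0.063 [ 0.5841  0.005  -0.1587] 3.157377546512334
0.065 [ 0.5846  0.0049 -0.1588] 6.183975507218153
```

```bash
python3 - <<'E'
from fit import *
from workcell import bot,hand,get_obs,hand_in
bot.servo_line([.584,.0056,.0865],ori=ori(-.159,-1),velocity=.01)
bot.dwell(.8)
o=get_obs();print(o["time_s"],o["position"],np.abs(o["joint_vel"]).max(),o["gripper_width"],o["wrist_force"])
hand_in()
E
```

```text
19.7583 [0.58400592 0.00558948 0.08650219] 0.0012924478646318186 0.04958456627812654 [ 0.33515885  0.04463766 -2.24922955]
the job is handed in; nothing more can be done
```

The job is handed in at 19.8 s: the lid is pressed down and the closed tub is held about 1 cm above the pan, centred and parallel.

**Lid:** I pressed the proud end until it hit a firm stop, with 17 N on the tool. In the next wrist picture the gap was gone. The image fit gave about 0.02 rad, which its own error does not tell apart from seated (0).

**Carrying:** I gripped the tub across the 50 mm sides and lifted it clear of the oil bottle and the draught guard. I then lowered it straight down over the pan.

**Last fit, before a final 0.6 mm sideways and 0.5 mm upward correction:**

| | x (m) | y (m) | yaw (rad) |
|---|---|---|---|
| Tub | 0.5838 | 0.0050 | -0.159 |
| Balance | 0.5839 | 0.0057 | -0.159 |

The tub's underside was about 9–10 mm above the pan.

**At hand-in:** the arm was still, the grip read 49.6 mm, and the wrist force showed little more than the tub's weight.

**Checks that were weak or disagreed:**
- The first fit from the scene and top cameras put the balance 2–3 mm further to -y. I used the wrist camera because it saw the tub and the pan together.
- The arm blocked the scene camera at the end and hid part of the balance from the top camera, so the final placing was checked with the wrist camera alone. I took no picture after the last correction.
- I made no final check of the bystanders. The bottle, loupe and steel block looked untouched during the carry, and nothing came near them.

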